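# Carry a reference plate to the balance on a lifter

### The job

Weigh the white ceramic reference plate: slide the blade of the plate lifter under it through the channel between the granite block's bars, lift it off, carry it over level and set it down gently on the two bars of the balance, centred and square to them. Then draw the lifter out and lay it flat on the bench. The gripper must not touch the plate itself, and leave everything else on the bench where it is.

Things in the scene. Friction and masses are not known exactly. Their poses are not given: they have to be found in the camera images.
- plate: white ceramic reference plate, 100 x 100 x 8 mm, about 0.22 kg, loose; origin at the centre of its underside, x and y along its edges, z up. It starts lying on the granite block's two bars.
- lifter: plate lifter, loose, 0.2 kg, lying flat on the bench: a steel blade 3 mm thick, 56 mm wide, 160 mm long, with a square upright black grip (28 x 28 mm, top 78 mm above the blade's underside) near its rear end. Origin on the blade's underside straight below the grip's centre; x points along the blade to its tip at x = +145 mm (rear end at -15 mm), z up.
- block_bars (a point): point midway between the block's two parallel steel bars, level with their tops, 60 mm above the bench, in the block's axes. The bars (8 mm wide, 15 mm high, 110 mm long) run along y at x = -42 and +42 mm; between them a channel 76 mm wide and 15 mm high, open at both ends (+y and -y).
- balance_bars (a point): point midway between the two steel bars on the balance's pan, level with their tops, 75 mm above the bench, in the balance's axes. Bars just like the block's: along y at x = -42 and +42 mm, 8 mm wide, 15 mm high, 110 mm long, the channel between them 76 mm wide, 15 mm high, open at both ends.
- balance: white laboratory balance, fixed: body from x = -115 to +95 mm, 140 mm wide (y), 46 mm high, display on its -x end; steel weighing pan 112 x 120 mm, 60 mm above the bench, carrying two bars. Origin on the bench below the middle of its pan.
- block: dark granite block, fixed, 130 x 130 mm and 45 mm high, carrying two bars; origin at the centre of its underside.
- wrench: bystander: steel wrench, 180 mm, lying on the bench
- driver: bystander: screwdriver, 180 mm, lying on the bench
- weight_big: bystander: brass weight, 52 mm across, 70 mm high; origin under its centre
- weight_small: bystander: brass weight, 40 mm across, 55 mm high; origin under its centre
- tray: bystander: empty grey parts tray 80 x 120 x 35 mm; origin under its centre
- jar: bystander: jar, 60 mm across, 85 mm high; origin under its centre

How it is judged:
On the way:
1. the plate is lifted clear of the block's bars, carried on the lifter (z of plate in the frame of block_bars above 0.01 m and contact force between plate and lifter above 0.8 N and contact force between plate and block below 0.05 N), for 0.2 s.
At the end, for the whole second after the job is handed in: The plate lies at rest, level, on both bars of the balance, its centre within 20 mm of their middle along and across the bars and its edges within 0.3 rad of square to them; the lifter no longer touches it and lies flat and at rest on the bench (x of plate in the frame of balance_bars between -0.02 and 0.02 m and y of plate in the frame of balance_bars between -0.02 and 0.02 m and z of plate in the frame of balance_bars between -0.003 and 0.003 m and angle between plate's own z axis and vertical below 0.05 rad and (angle between the x axis of plate and the x axis of balance_bars, either way round below 0.3 rad or angle between the x axis of plate and the y axis of balance_bars, either way round below 0.3 rad) and contact force between plate and balance above 0.5 N and contact force between plate and lifter below 0.05 N and linear speed of each of plate, lifter below 0.01 m/s and height (world z) of lifter below 0.006 m and angle between lifter's own z axis and vertical below 0.08 rad).
It fails at once if the gripper or arm touches the plate (contact force between plate and the fingers above 0.5 N or contact force between plate and the arm above 0.5 N).
It fails at once if the plate is tipped by more than 0.35 rad or dropped to the bench (angle between plate's own z axis and vertical above 0.35 rad or height (world z) of plate below 0.04 m).
It fails at once if the plate is banged down on the balance (over 25 N) (contact force between plate and balance above 25 N).
It fails at once if a bystander is moved by more than 30 mm (distance of any of wrench, driver, weight_big, weight_small, tray, jar from where it was at the start of the episode above 0.03 m).
It also fails if it takes over 66 s, if anything falls off the work surface, if the arm or the gripper's body presses on something with over 40 N, if the wrist force passes 120 N, or if a joint passes its speed limit or range.

### The arm

A 6-joint arm with a two-finger parallel gripper is mounted at the origin on the work surface. World frame = base frame: x ahead of the robot, y to its left, z up, the work surface at z = 0. Lengths are in m, angles in rad, forces in N, time in s.
With the tool pointing down it reaches from about 0.35 to 1 m from the base axis. Payload 7.1 kg.
Tool frame: the origin (TCP) lies midway between the tips of the shut fingers; the grasp point (between the pads) lies 19 mm behind it; z points along the fingers, y is the line along which they close (so a half turn about z gives the same grasp; the last joint's range is limited). The gripper opens to 85 mm and grips with 20 to 120 N. Pads are 22 mm wide; open, the fingers measure 114 mm over their backs; the gripper's body (76 mm by 85 mm) begins 54 mm behind the grasp point. The pads swing forward as they close: fully open they stand 13 mm farther back than shut.
Start: joints at [1.304, 0.423, 1.63, -0, 1.089, -0.019], TCP at [0.153, 0.606, 0.231] pointing down, gripper open.
Joint ranges: [-3, 3], [-0.9, 2.11], [0.09, 2.58], [-1.31, 4.45], [0.11, 2.69], [-2.54, 2.54]. Speed limits (rad/s): [2.39, 2.39, 3.01, 3.14, 3.14, 3.14].

### API

Orientations are given as a unit quaternion [x, y, z, w].
In Python, from bench import env gives the robot as it stands.
- The arm moves only by the tool drive_tool, never from a script. Its argument "rows" is a list of rows, each a list of 5 numbers: the closure, from 0 (fully open) to 1 (shut), then the shift along the tool's x, y, z in cm, then the turn about the tool's z in rad. A call has 1 to 12 rows; each row shifts and turns the commanded pose from where the row before left it, along the tool's axes as they then stand; what a row does not reach is not made up. A row lasts 1/12 s, in which the tool goes at most 41.7 mm and 7.16 degrees, less where a joint would pass 70% of its speed; a pose out of reach is approached as far as the arm can. A call is refused whole if a number of a shift passes 4.17 or a number of a turn 0.125, either way. A call with a gripper value outside its range is refused whole. The fingers move at their own pace and stop on an object; the grip force is fixed at half the most. Time passes only in rows, so rows that do not move let the fingers close. It gives the time, the measured TCP pose, the force, the opening and the grip force at its end, in the units of the state.
- env.state(): the state, without advancing time (a new reading comes with each control period).
- env.snapshot(name): name is "side" or "top"; returns the picture (400x640x3 uint8, red, green, blue); there is no depth.
- env.camera_params(name): a dict with "camera_matrix" (3x3 intrinsics, pixels), "world_from_camera" (4x4, takes a point from camera to world coordinates). Camera axes: x right, y up, looking along -z (the intrinsics and any distortion apply to the point x, -y, -z); pixel columns grow to the right and rows downward; lengths in m; the calibration is good to about 2 mm. A picture is of the moment at which its call begins. camera_params takes no time and is no camera call.
- env.job_done(): hands the job in; it is judged then, once.
Trained networks look in the newest picture that a camera, given by its name, has taken for a name from the list of things; names that differ only in an ending like _2 or _b are one class to them, and where a whole thing is asked for, a point or a joint stands for the part that bears it (a point fixed in the world has none). Each returns a list of dicts, best first, with "p" (0 to 1); they miss things now and then, are a little off and sometimes report something else, mostly with a low value. They report only what shows in the picture. A call takes as long as a camera call.
- env.spot_in(camera, label): "bbox" ([left, top, right, bottom] in pixels, round what is visible of it).
- env.pinpoint(camera, label): "xy" ([column, row] in pixels: a listed point, or the origin of a listed thing).
The state is a dict: "t": time; "joint_positions": joint angles; "joint_velocities": joint speeds; "effort": joint torques, N m; "tool_pos": TCP position; "tool_rot": TCP orientation; "force": force on the tool from outside, world axes, zero at the start; "wrist_torque": the same for the moment, N m; "grip_width": opening from 0.0 (shut) to 1.0 (fully open); "finger_force": force on a finger pad.
Only numpy, scipy, OpenCV 4.12 (cv2) and the standard library are available. Lean on these libraries where they do the work, as an engineer would, in place of code of your own. Each camera call takes 0.05 s, during which the arm holds its last target. There are 200 camera calls.

## Working session

There is one attempt and no reset: what is moved stays moved. The work goes in short steps, Python scripts to look and compute and a tool call to move; the robot and the scene stay as the last step left them, time stands still between calls to the robot, and variables do not carry over. Pictures are saved under pics/ and viewed, at most 10 in all, crops included, and the job is handed in when it is done.

Besides the shell and the picture viewer there is one more tool, called after "Request:" by a JSON object that holds its "method" and its "body". drive_tool: Moves the arm, as the interface text tells. Its arguments: {"type":"object","properties":{"rows":{"type":"array","items":{"type":"array","items":{"type":"number"}}}},"required":["rows"]}

```bash
mkdir -p pics; cat > h.py <<'E'
import numpy as np, cv2
from bench import env
def ray(cam,uv):
    c=env.camera_params(cam);K=np.array(c["camera_matrix"]);T=np.array(c["world_from_camera"])
    d=np.linalg.solve(K,[uv[0],uv[1],1]);d=T[:3,:3]@[d[0],-d[1],-d[2]]
    return T[:3,3],d
def at(cam,uv,z):
    o,d=ray(cam,uv);return (o+d*(z-o[2])/d[2])[:2]
def proj(cam,p):
    c=env.camera_params(cam);K=np.array(c["camera_matrix"]);T=np.array(c["world_from_camera"])
    q=np.linalg.inv(T)@np.append(p,1);q=K@[q[0],-q[1],-q[2]];return q[:2]/q[2]
E
python3 - <<'E'
from h import *
np.set_printoptions(precision=3,suppress=True)
for c in("top","side"):
    im=env.snapshot(c);cv2.imwrite(f"pics/{c}0.png",im[...,::-1])
    print(c,env.camera_params(c)["world_from_camera"][:3])
    for n,z in dict(plate=.06,lifter=0,block_bars=.06,balance_bars=.075,balance=0,block=0,wrench=0,driver=0,weight_big=0,weight_small=0,tray=0,jar=0).items():
        r=env.pinpoint(c,n)[:2]
        for k in r: print(c,n,round(k["p"],2),np.array(k["xy"]),at(c,k["xy"],z))
s=env.state();print(s["t"],s["tool_pos"],s["tool_rot"])
E
```

```text
top [[ 0.006  0.989 -0.147  0.365]
 [-1.     0.003 -0.021 -0.014]
 [-0.021  0.147  0.989  1.442]]
top plate 0.74 [224.7 209.2] [0.551 0.262]
top lifter 0.74 [453.3 248.7] [ 0.448 -0.38 ]
top block_bars 0.36 [223.1 210. ] [0.549 0.266]
top balance_bars 0.9 [366.3 234.1] [ 0.482 -0.128]
top balance 0.81 [361.9 239.1] [ 0.474 -0.122]
top wrench 0.58 [311.3 150.6] [0.733 0.024]
top driver 0.89 [298.  264.7] [0.401 0.06 ]
top weight_big 0.61 [252.3 154.6] [0.721 0.197]
top weight_big 0.23 [363.8 237.8] [ 0.478 -0.127]
top weight_small 0.64 [362.8 241. ] [ 0.469 -0.125]
top weight_small 0.57 [451.2 244.9] [ 0.459 -0.375]
top tray 0.84 [422.9 156.4] [ 0.716 -0.302]
top jar 0.93 [172.3 212.3] [0.55  0.426]
side [[ 0.908  0.309 -0.283  0.223]
 [-0.419  0.655 -0.628 -0.809]
 [-0.009  0.689  0.725  1.003]]
side plate 0.76 [274.2 141.9] [0.556 0.259]
side block_bars 0.69 [272.1 142.5] [0.549 0.259]
side balance_bars 0.62 [299.  235.9] [ 0.476 -0.13 ]
side balance 0.93 [300.4 252.1] [ 0.478 -0.127]
side block 0.87 [280.4 155.7] [0.571 0.254]
side block 0.55 [274.1 142. ] [0.577 0.327]
side wrench 0.78 [360.8 184.5] [0.745 0.027]
side driver 0.71 [249.8 212.6] [0.401 0.064]
side weight_big 0.74 [330.3 153.6] [0.722 0.193]
side weight_small 0.54 [384.5 225.3] [ 0.729 -0.143]
side weight_small 0.26 [272.  141.3] [0.572 0.333]
side tray 0.97 [411.2 268. ] [ 0.718 -0.296]
side jar 0.71 [256.8 127.4] [0.551 0.426]
1.3 [0.153 0.606 0.231] [ 0.124  0.992 -0.    -0.   ]
```

View pics/top0.png

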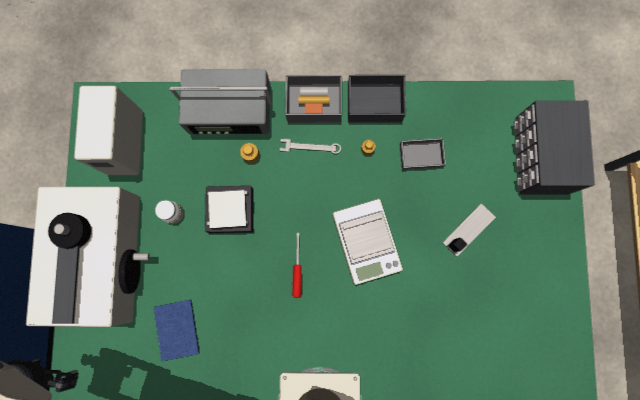

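View pics/side0.png

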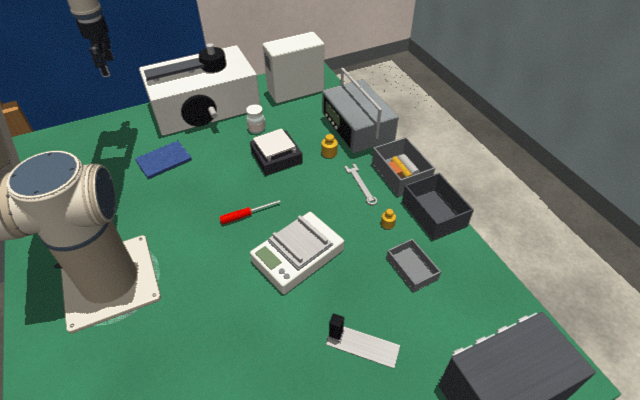

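The top view shows the plate at (228,209) on the block, the balance at (367,242) with its display toward the robot, and the lifter at (458,245) pointing up-right to a tip near (487,210). The side view agrees. I'll crop in for the angles.

```bash
python3 - <<'E'
from h import *
def cr(f,x0,y0,w,h,s): return cv2.resize(cv2.imread(f)[y0:y0+h,x0:x0+w],(w*s,h*s),interpolation=cv2.INTER_CUBIC)
a=np.hstack([cr("pics/top0.png",200,180,60,60,6),cr("pics/side0.png",245,120,60,60,6)])
b=np.hstack([cr("pics/top0.png",440,198,60,60,4),cr("pics/top0.png",328,195,80,60,4)[:,:],cr("pics/side0.png",320,310,40,60,4)])
cv2.imwrite("pics/c.png",np.vstack([a,b[:, :720]]))
# colour masks: min area rects in top view
im=cv2.imread("pics/top0.png").astype(int)
def rect(x0,y0,x1,y1,f,z,nm):
    s=im[y0:y1,x0:x1];m=f(s).astype(np.uint8)
    n,l,st,_=cv2.connectedComponentsWithStats(m);k=1+np.argmax(st[1:,4])
    p=cv2.findNonZero((l==k).astype(np.uint8)).reshape(-1,2)+[x0,y0]
    w=np.array([at("top",q,z) for q in p],np.float32)
    r=cv2.minAreaRect(w);print(nm,r, cv2.boxPoints(r).round(3).tolist())
br=lambda s:s.min(2)
rect(195,175,262,242,lambda s:br(s)>150,.068,"plate")
rect(195,175,262,242,lambda s:(s[...,1]-s[...,2]<25)&(s.max(2)<70),.045,"block")
rect(438,198,502,262,lambda s:(br(s)>110),.003,"blade")
rect(438,228,480,262,lambda s:(s.max(2)<45),.078,"grip")
rect(325,190,410,292,lambda s:(br(s)>110),.046,"bal")
E
```

```text
plate ((0.5522022247314453, 0.25496435165405273), (0.10293451696634293, 0.10577064752578735), 0.2016555815935135) [[0.5009999871253967, 0.30799999833106995], [0.5009999871253967, 0.20200000703334808], [0.6039999723434448, 0.20200000703334808], [0.6029999852180481, 0.30799999833106995]]
block ((0.5227543711662292, 0.22098317742347717), (0.09638393670320511, 0.1751566231250763), 46.13368225097656) [[0.4259999990463257, 0.24699999392032623], [0.5519999861717224, 0.12600000202655792], [0.6190000176429749, 0.19499999284744263], [0.49300000071525574, 0.3160000145435333]]
blade ((0.5028160810470581, -0.42603906989097595), (0.056929949671030045, 0.16163551807403564), 44.35338592529297) [[0.4259999990463257, -0.3880000114440918], [0.5389999747276306, -0.5040000081062317], [0.5799999833106995, -0.46399998664855957], [0.46700000762939453, -0.3479999899864197]]
grip ((0.45491135120391846, -0.3694548010826111), (0.029652612283825874, 0.03859882056713104), 44.18189239501953) [[0.4309999942779541, -0.3659999966621399], [0.4580000042915344, -0.39399999380111694], [0.4790000021457672, -0.37299999594688416], [0.4519999921321869, -0.3449999988079071]]Traceback (most recent call last):
  File "<stdin>", line 19, in <module>
  File "<stdin>", line 12, in rect
  File "h.py", line 8, in at
    o,d=ray(cam,uv);return (o+d*(z-o[2])/d[2])[:2]
        ~~~^^^^^^^^
  File "h.py", line 4, in ray
    c=env.camera_params(cam);K=np.array(c["camera_matrix"]);T=np.array(c["world_from_camera"])
ValueError: time passes only in moves, steps and waits
```

View pics/c.png

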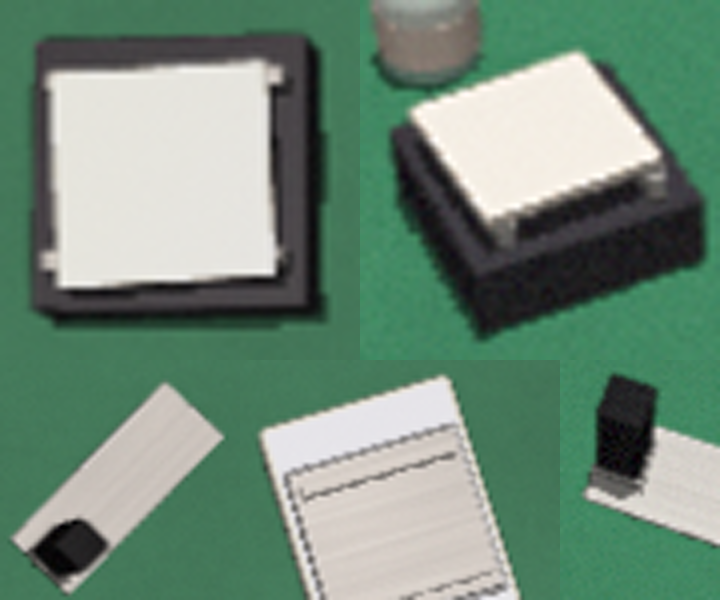

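The crops show the block's bars running left-right in the image (world y). The plate is turned about 3° on them, and the lifter's grip is at its lower-left end. Next I'll refine the angles and plan the approach.

```bash
python3 - <<'E'
s=open("h.py").read()
s=s.replace("def ray","_c={}\ndef cp(c):\n    if c not in _c:_c[c]=env.camera_params(c)\n    return _c[c]\ndef ray").replace("c=env.camera_params(cam)","c=cp(cam)")
s+='''
def plan(cur,rot,tgt,th):
    """tool-frame shift (cm) and turn (rad about tool z) to world tgt, tool x at heading th; shifts as seen before turning"""
    from scipy.spatial.transform import Rotation as R
    M=R.from_quat(rot);a=M.as_matrix()[:,0];h=np.arctan2(a[1],a[0])
    return (M.inv().apply(np.array(tgt)-cur)*100).round(2),round(-((th-h+np.pi)%(2*np.pi)-np.pi),3),round(np.degrees(h),2)
'''
open("h.py","w").write(s)
E
python3 - <<'E'
from h import *
np.set_printoptions(precision=3,suppress=True)
im=cv2.imread("pics/top0.png").astype(int)
T=lambda x,y:np.array([200+(x+.5)/6-.5,180+(y+.5)/6-.5])
tr,tl,bl,br=[at("top",T(*p),.06) for p in((284,74),(48,72),(45,260),(284,258))]
print("bar ends",tr,tl,bl,br)
dk=(im.max(2)<80)|(im.min(2)>140)
def rect(x0,y0,x1,y1,f,z,nm):
    s=im[y0:y1,x0:x1];m=f(s).astype(np.uint8)
    n,l,st,_=cv2.connectedComponentsWithStats(m);k=1+np.argmax(st[1:,4])
    p=cv2.findNonZero((l==k).astype(np.uint8)).reshape(-1,2)+[x0,y0]
    r=cv2.minAreaRect(np.array([at("top",q,z) for q in p],np.float32));print(nm,r)
rect(325,190,410,292,lambda s:(s.min(2)>95),.046,"bal")
rect(195,175,262,242,lambda s:(s[...,1]-s[...,2]<15),.045,"block")
# network repeats
for c in("top","side"):
  env.snapshot(c)
  for n,z in(("balance_bars",.075),("block_bars",.06),("plate",.06),("lifter",0)):
    for k in env.pinpoint(c,n)[:1]: print(c,n,k["p"],at(c,k["xy"],z))
s=env.state();print(s["t"],plan(s["tool_pos"],s["tool_rot"],[.456,-.378,.12],np.radians(-45.7)))
E
python3 - <<'E'
import cv2,numpy as np
t=cv2.imread("pics/top0.png")[195:290,328:408];s=cv2.imread("pics/side0.png")[210:295,245:350]
a=cv2.resize(t,None,fx=6,fy=6,interpolation=2);cv2.imwrite("pics/bal.png",a)
E
```

```text
bar ends [0.6   0.201] [0.601 0.311] [0.513 0.309] [0.514 0.199]
bal ((0.4666330814361572, -0.13212540745735168), (0.21032875776290894, 0.14088556170463562), 16.88652229309082)
block ((0.5531657338142395, 0.25383153557777405), (0.13312363624572754, 0.13198398053646088), 1.3522050380706787)
top balance_bars 0.83 [ 0.485 -0.132]
top plate 0.8 [0.55  0.255]
top lifter 0.82 [ 0.46  -0.377]
side balance_bars 0.7 [ 0.473 -0.129]
side block_bars 0.77 [0.546 0.253]
side plate 0.91 [0.553 0.249]
side lifter 0.61 [ 0.457 -0.382]
1.8 (array([-53.48, -87.96,  11.13]), np.float64(-2.592), np.float64(165.8))
```

View pics/bal.png

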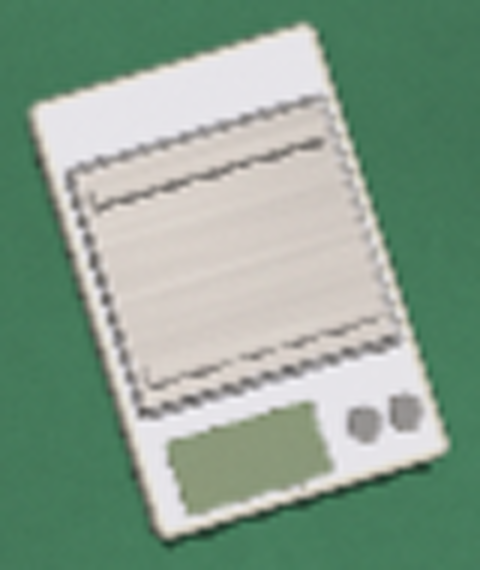

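The picture shows the balance at about 17° yaw with the channel open left-right and the display toward the robot. Balance bars are at about (0.477,-0.130), and the block channel at about (0.553,0.255) with heading 91°. Going to the lifter now.

Request:
{"method": "drive_tool", "body": {"rows": [[0,-3,-2.5,0,0],[0,-3,-2.5,0,0],[0,-3,-2.5,0,0],[0,-3,-2.5,0,0],[0,-3,-2.5,0,0],[0,-3,-2.5,0,0],[0,-3,-2.5,0,0],[0,-3,-2.5,0,0],[0,-3,-2.5,0,0],[0,-3,-2.5,0,0],[0,-3,-2.5,0,0],[0,-3,-2.5,0,0]]}}

```text
t: 2.8
tool_pos: [0.4296, 0.2251, 0.2317]
tool_rot: [0.124, 0.992, 0.0, 0.0]
force: [-0.8, 0.6, 0.7]
grip_width: 1.005
finger_force: 0.0
```

Request:
{"method": "drive_tool", "body": {"rows": [[0,-3,-2.5,0,0],[0,-3,-2.5,0,0],[0,-3,-2.5,0,0],[0,-3,-2.5,0,0],[0,-0.5,-4,0,0],[0,-0.5,-4,0,0],[0,-0.5,-4,0,0],[0,-0.5,-4,0,0],[0,-0.5,-4,0,0],[0,-0.5,-4,0,0],[0,-0.5,-4,0,0],[0,-0.5,-4,0,0]]}}

```text
t: 3.8
tool_pos: [0.4802, -0.2216, 0.2316]
tool_rot: [0.124, 0.992, -0.0, 0.0]
force: [1.7, 0.4, -0.1]
grip_width: 0.999
finger_force: 0.0
```

Request:
{"method": "drive_tool", "body": {"rows": [[0,-0.5,-4,0,0],[0,-0.5,-4,0,0],[0,-0.5,-4,0,0],[0,-0.5,-4,0,0],[0,0,0,0,0.123],[0,0,0,0,0.123],[0,0,0,0,0.123],[0,0,0,0,0.123],[0,0,0,0,0.123],[0,0,0,0,0.123],[0,0,0,0,0.123],[0,0,0,0,0.123]]}}

```text
t: 4.8
tool_pos: [0.4609, -0.3797, 0.2313]
tool_rot: [0.58, 0.814, -0.0, 0.0]
force: [1.1, -0.8, 0.3]
grip_width: 0.996
finger_force: 0.0
```

Request:
{"method": "drive_tool", "body": {"rows": [[0,0,0,0,0.123],[0,0,0,0,0.123],[0,0,0,0,0.123],[0,0,0,0,0.123],[0,0,0,0,0.123],[0,0,0,0,0.123],[0,0,0,0,0.123],[0,0,0,0,0.123],[0,0,0,0,0.123],[0,0,0,0,0.123],[0,0,0,0,0.123],[0,0,0,0,0.123]]}}

```text
t: 5.8
tool_pos: [0.461, -0.3797, 0.2314]
tool_rot: [0.977, 0.212, 0.0, 0.0]
force: [-0.9, -0.4, -0.1]
grip_width: 1.001
finger_force: 0.0
```

Request:
{"method": "drive_tool", "body": {"rows": [[0,0,0,0,0.123],[0,0,0,0,0.123],[0,0,0,0,0.123],[0,0,0,0,0.123],[0,0,0,0,0.123],[0,0,0,0,0.123],[0,0,0,0,0.123],[0,0,0,0,0.123],[0,0,0,0,0.123],[0,0,0,0,0.123],[0,0,0,0,0]]}}

```text
t: 6.72
tool_pos: [0.461, -0.3797, 0.2314]
tool_rot: [0.921, -0.39, 0.0, 0.0]
force: [0.1, -0.1, 0.1]
grip_width: 1.0
finger_force: 0.0
```

```bash
python3 - <<'E'
from h import *
s=env.state();print(s["t"],s["joint_positions"],s["tool_pos"],plan(s["tool_pos"],s["tool_rot"],[.457,-.379,.028],np.radians(-45.7)))
im=env.snapshot("side");c=im[260:360,290:430];cv2.imwrite("pics/l1.png",cv2.resize(c,None,fx=5,fy=5,interpolation=2)[...,::-1])
E
```

```text
6.7167 [-7.08935381e-01  3.82521531e-01  1.69332772e+00 -1.21756779e-06
  1.06568481e+00  1.66247876e+00] [ 0.46095005 -0.37967032  0.23135801] (array([-0.32,  0.24, 20.34]), np.float64(-0.003), np.float64(-45.87))
```

Request:
{"method": "drive_tool", "body": {"rows": [[0,-0.3,0.2,2.5,0],[0,0,0,2.5,0],[0,0,0,2.5,0],[0,0,0,2.5,0],[0,0,0,2.5,0],[0,0,0,2.5,0],[0,0,0,2.5,0],[0,0,0,1.8,0],[0,0,0,1.0,0],[0,0,0,0,0]]}}

```text
t: 7.6
tool_pos: [0.4563, -0.3779, 0.0262]
tool_rot: [0.922, -0.386, -0.002, -0.001]
force: [0.1, -0.1, 0.2]
grip_width: 0.995
finger_force: 0.0
```

Request:
{"method": "drive_tool", "body": {"rows": [[1,0,0,0,0],[1,0,0,0,0],[1,0,0,0,0],[1,0,0,0,0],[1,0,0,0,0],[1,0,0,0,0],[1,0,0,0,0],[1,0,0,0,0],[1,0,0,0,0],[1,0,0,0,0]]}}

```text
t: 8.43
tool_pos: [0.4581, -0.3795, 0.0296]
tool_rot: [0.922, -0.388, 0.001, 0.0]
force: [0.2, 1.0, 6.6]
grip_width: 0.316
finger_force: 60.3
```

```bash
python3 - <<'E'
from h import *
s=env.state();print(s["t"],s["tool_pos"],s["grip_width"],s["finger_force"])
a=env.snapshot("top")[190:265,430:510];b=env.snapshot("side")[285:375,310:410]
a=cv2.resize(a,(400,400),interpolation=2);b=cv2.resize(b,(400,400),interpolation=2)
cv2.imwrite("pics/g.png",np.hstack([a,b])[...,::-1])
E
```

```text
8.4333 [ 0.45811825 -0.37946695  0.02957826] 0.31614232813514764 60.31180143356323
```

View pics/g.png

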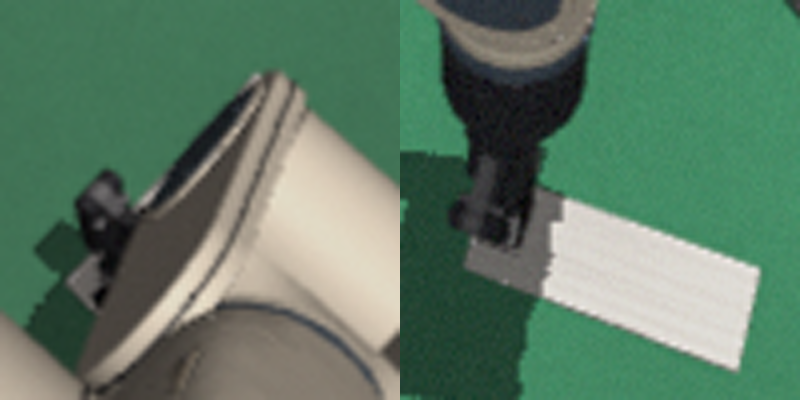

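Grip is good (27 mm opening, 60 N) and the blade lies flat. Lifting, turning to heading 91° and moving to the block's -y side.

Request:
{"method": "drive_tool", "body": {"rows": [[1,0,0,-0.5,0],[1,0,0,-1.5,0],[1,0,0,-2,0],[1,0,0,-2.5,0],[1,0,0,-2.5,0],[1,0,0,-2.5,0],[1,0,0,-2.5,0],[1,0,0,-2,0],[1,0,0,-1,0],[1,0,0,-0.5,0],[1,0,0,0,-0.06],[1,0,0,0,-0.1]]}}

```text
t: 9.53
tool_pos: [0.4569, -0.3785, 0.2027]
tool_rot: [0.95, -0.312, -0.001, -0.0]
force: [-0.2, 0.2, -2.2]
grip_width: 0.319
finger_force: 59.2
```

Request:
{"method": "drive_tool", "body": {"rows": [[1,0,0,0,-0.1],[1,0,0,0,-0.1],[1,0,0,0,-0.1],[1,0,0,0,-0.1],[1,0,0,0,-0.1],[1,0,0,0,-0.1],[1,0,0,0,-0.1],[1,0,0,0,-0.1],[1,0,0,0,-0.1],[1,0,0,0,-0.1],[1,0,0,0,-0.1],[1,0,0,0,-0.1]]}}

```text
t: 10.53
tool_pos: [0.4566, -0.3783, 0.2017]
tool_rot: [0.96, 0.281, -0.001, -0.001]
force: [-0.9, -0.8, -1.3]
grip_width: 0.322
finger_force: 59.2
```

Request:
{"method": "drive_tool", "body": {"rows": [[1,0,0,0,-0.1],[1,0,0,0,-0.1],[1,0,0,0,-0.1],[1,0,0,0,-0.1],[1,0,0,0,-0.1],[1,0,0,0,-0.1],[1,0,0,0,-0.1],[1,0,0,0,-0.1],[1,0,0,0,-0.1],[1,0,0,0,-0.1],[1,0,0,0,-0.03],[1,0,0,0,0]]}}

```text
t: 11.53
tool_pos: [0.4567, -0.3783, 0.2019]
tool_rot: [0.699, 0.716, -0.0, -0.001]
force: [0.1, 0.4, -2.6]
grip_width: 0.321
finger_force: 59.2
```

Request:
{"method": "drive_tool", "body": {"rows": [[1,1.8,0.5,0,0],[1,3.6,1,0,0],[1,3.6,1,0,0],[1,3.6,1,0,0],[1,3.6,1,0,0],[1,3.6,1,0,0],[1,3.6,1,0,0],[1,3.6,1,0,0],[1,3.6,1,0,0],[1,3.6,1,0,0],[1,3,0.6,0,0],[1,0,0,0,0]]}}

```text
t: 12.53
tool_pos: [0.5502, 0.0001, 0.2026]
tool_rot: [0.698, 0.716, 0.0, -0.001]
force: [0.3, 0.2, -1.9]
grip_width: 0.322
finger_force: 59.4
```

```bash
python3 - <<'E'
from h import *
s=env.state();print(s["t"],s["tool_pos"],s["grip_width"],s["finger_force"],s["joint_positions"].round(2))
print(plan(s["tool_pos"],s["tool_rot"],[.554,.01,.051+.0296],np.radians(91)))
p=s["tool_pos"];z=p[2]-.0296
for q in((0,.145),(-.028,.145),(.028,.145),(-.028,0),(.028,0)): print(q,proj("top",[p[0]+q[0],p[1]+q[1],z+.003]).round(1),proj("side",[p[0]+q[0],p[1]+q[1],z+.003]).round(1))
a=env.snapshot("top")[150:270,200:360];b=env.snapshot("side")[60:210,220:420]
cv2.imwrite("pics/k.png",np.hstack([cv2.resize(a,(400,300),interpolation=2),cv2.resize(b,(400,300),interpolation=2)])[...,::-1])
E
```

```text
12.5333 [5.50192057e-01 5.57396505e-05 2.02614441e-01] 0.3217780560339702 59.37045693397522 [-0.02  0.35  1.82  0.    0.97 -0.05]
(array([ 0.97,  0.41, 12.2 ]), np.float64(0.008), np.float64(91.46))
(0, 0.145) [261.5 203.6] [283.5 134.8]
(-0.028, 0.145) [261.3 214.5] [274.2 137.6]
(0.028, 0.145) [261.7 192.7] [292.7 132.1]
(-0.028, 0) [318.5 214.7] [294.3 170.1]
(0.028, 0) [318.6 192.8] [313.9 163.8]
```

View pics/k.png

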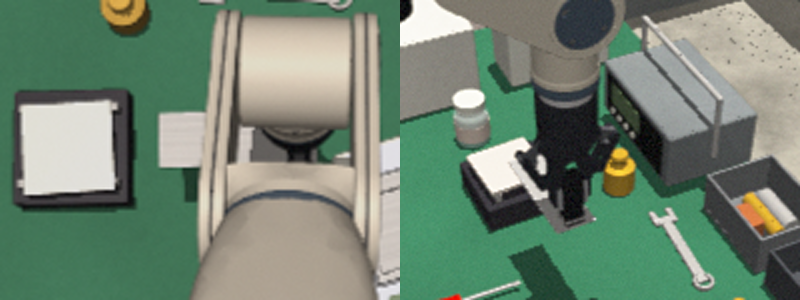

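Side view: lifter is held level, tip near block at crop (515,170). Top view: blade tip edge around column 263, rows 195–217, about 2 px from prediction. I'll lower to channel height outside the block and measure it relative to the block in the same image.

Request:
{"method": "drive_tool", "body": {"rows": [[1,0,0.2,1,0],[1,0,0.2,2,0],[1,0,0,2,0],[1,0,0,2,0],[1,0,0,2,0],[1,0,0,1.5,0],[1,0,0,1,0],[1,0,0,0.5,0],[1,0,0,0.2,0],[1,0,0,0,0]]}}

```text
t: 13.47
tool_pos: [0.5538, -0.0051, 0.0811]
tool_rot: [0.699, 0.715, -0.0, -0.0]
force: [-0.1, 0.4, -2.0]
grip_width: 0.32
finger_force: 59.4
```

```bash
python3 - <<'E'
from h import *
np.set_printoptions(precision=4,suppress=True)
s=env.state();p=s["tool_pos"];print(s["t"],p,plan(p,s["tool_rot"],p,np.radians(91)))
im=env.snapshot("top");sd=env.snapshot("side")
g=im.astype(int)
def comp(x0,y0,x1,y1,f,z):
    m=f(g[y0:y1,x0:x1]).astype(np.uint8)
    n,l,st,_=cv2.connectedComponentsWithStats(m);k=1+np.argmax(st[1:,4])
    q=cv2.findNonZero((l==k).astype(np.uint8)).reshape(-1,2)+[x0,y0]
    w=np.array([at("top",u,z) for u in q],np.float32);return q,w
q,w=comp(252,180,300,235,lambda s:s.min(2)>100,.054)
print("blade px",q.min(0),q.max(0),"rect",cv2.minAreaRect(w))
for c in range(q[:,0].min()+1,q[:,0].max()-1,3):
    r=w[q[:,0]==c]; print(c,r[:,0].min().round(4),r[:,0].max().round(4),r[:,0].mean().round(4))
q,w=comp(195,175,262,242,lambda s:s.min(2)>150,.068);print("plate",cv2.minAreaRect(w),w.mean(0))
q,w=comp(195,175,251,242,lambda s:(s[...,1]-s[...,2]<15),.045);print("block",cv2.minAreaRect(w),w.mean(0))
a=im[170:250,190:310];b=sd[100:200,230:380]
cv2.imwrite("pics/m.png",np.vstack([cv2.resize(a,(450,300),interpolation=2),cv2.resize(b,(450,300),interpolation=2)])[...,::-1])
E
```

```text
13.4667 [ 0.5538 -0.0051  0.0811] (array([0., 0., 0.]), np.float64(0.005), np.float64(91.27))
blade px [270 180] [299 234] rect ((0.5589321851730347, 0.09616188704967499), (0.151691272854805, 0.08088474720716476), 0.5636294484138489)
271 0.522 0.5781 0.55
274 0.5221 0.5781 0.5501
277 0.5221 0.5782 0.5501
280 0.5221 0.5782 0.5501
283 0.5222 0.5782 0.5501
286 0.4916 0.5782 0.5348
289 0.4834 0.5952 0.5414
292 0.4834 0.635 0.5593
295 0.4834 0.635 0.5522
plate ((0.5519782900810242, 0.25347134470939636), (0.10085797309875488, 0.10564698278903961), 2.092848777770996) [0.5517 0.2547]
block ((0.552771806716919, 0.25639551877975464), (0.13302992284297943, 0.12851205468177795), 0.22214573621749878) [0.5525 0.256 ]
```

View pics/m.png

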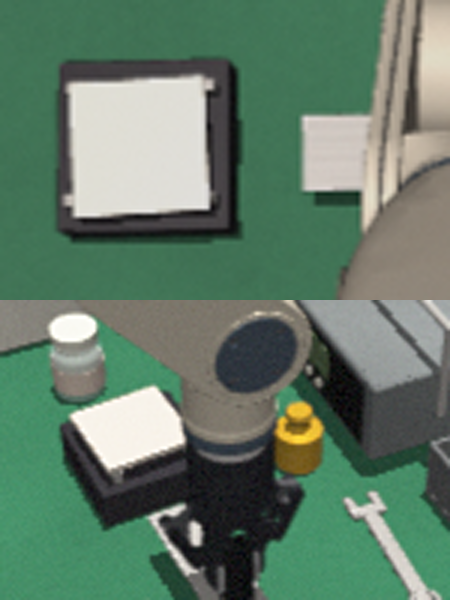

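Top crop: the blade's centreline is at x=0.550 with heading about 90°, and the tip at column 270 is clear of the block (edge near column 253). Plate and block are centred at about (0.5525,0.255). Shifting 4 mm in +x, then sliding in.

Request:
{"method": "drive_tool", "body": {"rows": [[1,0.2,0.3,0,0],[1,0.7,0.13,0,0],[1,1.4,0.03,0,0],[1,1.4,0.03,0,0],[1,1.4,0.03,0,0],[1,0.6,0.01,0,0],[1,0,0,0,0]]}}

```text
t: 14.15
tool_pos: [0.5581, 0.0541, 0.0817]
tool_rot: [0.698, 0.716, 0.0, 0.0]
force: [-0.4, -1.0, -1.9]
grip_width: 0.319
finger_force: 59.4
```

```bash
python3 - <<'E'
from h import *
np.set_printoptions(precision=4,suppress=True)
s=env.state();p=s["tool_pos"];print(s["t"],p,s["force"])
print("old tip",at("top",(269.6,205),.054))
im=env.snapshot("top");g=im.astype(int)
for c in range(248,272,2):
    r=np.where(g[185:232,c].min(1)>110)[0]+185
    if len(r): print(c,len(r),at("top",(c,r.min()-.5),.054),at("top",(c,r.max()+.5),.054))
for y in (192,193,222,223,224): print(y,g[y,205:215].sum(1),g[y,232:244].sum(1))
E
```

```text
14.15 [0.5581 0.0541 0.0817] [-0.415  -0.9933 -1.9033]
old tip [0.564  0.1377]
250 21 [0.5822 0.1928] [0.5232 0.1914]
252 20 [0.5822 0.1872] [0.5261 0.1859]
254 20 [0.5822 0.1816] [0.5261 0.1803]
256 20 [0.5822 0.176 ] [0.5261 0.1748]
258 20 [0.5823 0.1704] [0.5261 0.1692]
260 33 [0.5851 0.1649] [0.4928 0.163 ]
262 45 [0.622  0.1601] [0.4955 0.1575]
264 26 [0.622  0.1545] [0.5122 0.1523]
266 39 [0.6135 0.1487] [0.49   0.1463]
268 40 [0.622  0.1432] [0.4901 0.1407]
270 21 [0.5626 0.1365] [0.4901 0.1352]
192 [243 180 282 477 596 618 640 640 644 650] [654 659 660 654 657 653 658 656 658 659 660 621]
193 [236 178 340 561 658 656 655 655 653 655] [657 658 657 657 657 658 661 660 658 660 660 627]
222 [178 278 461 557 568 656 654 655 659 654] [657 656 658 661 660 662 663 659 658 661 662 659]
223 [179 278 459 557 563 656 658 658 655 658] [658 660 659 659 659 661 659 661 662 661 661 662]
224 [181 271 431 515 543 655 658 658 655 657] [659 662 659 659 661 661 661 661 661 661 661 663]
```

The blade is centred at x=0.554 at the channel mouth. Sliding in.

Request:
{"method": "drive_tool", "body": {"rows": [[1,0.4,0.01,0,0],[1,0.8,0.02,0,0],[1,1.1,0.03,0,0],[1,1.2,0.03,0,0],[1,1.2,0.03,0,0],[1,1.2,0.03,0,0],[1,1.2,0.03,0,0],[1,1.2,0.03,0,0],[1,1.1,0.02,0,0],[1,0.9,0.02,0,0],[1,0.5,0.01,0,0],[1,0,0,0,0]]}}

```text
t: 15.2
tool_pos: [0.5579, 0.1617, 0.0813]
tool_rot: [0.698, 0.716, 0.0, 0.0]
force: [-0.7, 0.8, -2.0]
grip_width: 0.319
finger_force: 59.4
```

```bash
python3 - <<'E'
from h import *
s=env.state();p=s["tool_pos"];print(s["t"],p,s["force"],s["wrist_torque"])
im=env.snapshot("top");sd=env.snapshot("side")
for k in env.pinpoint("top","plate")[:1]: print(at("top",k["xy"],.06))
cv2.imwrite("pics/n.png",np.hstack([cv2.resize(im[170:250,190:300],(400,300),interpolation=2),cv2.resize(sd[105:195,235:355],(400,300),interpolation=2)])[...,::-1])
E
```

```text
15.2 [0.55794577 0.16169875 0.08131895] [-0.65069278  0.77896826 -2.03578233] [ 0.0390574  -0.05955776  0.03687189]
```

View pics/n.png

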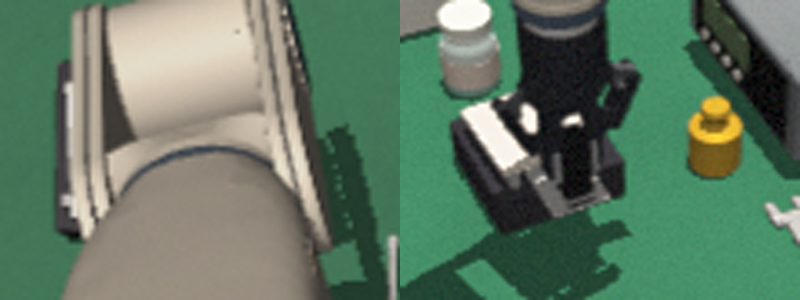

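Blade is under the plate with no contact forces. The plate is undisturbed in the side crop at about (500,140). Lifting slowly.

Request:
{"method": "drive_tool", "body": {"rows": [[1,0,0,-0.1,0],[1,0,0,-0.2,0],[1,0,0,-0.2,0],[1,0,0,-0.2,0],[1,0,0,-0.2,0],[1,0,0,-0.3,0],[1,0,0,-0.4,0],[1,0,0,-0.5,0],[1,0,0,-0.5,0],[1,0,0,-0.4,0],[1,0,0,-0.2,0],[1,0,0,0,0]]}}

```text
t: 16.35
tool_pos: [0.5584, 0.1607, 0.1141]
tool_rot: [0.699, 0.715, 0.001, 0.0]
force: [-0.6, -0.2, -4.5]
grip_width: 0.323
finger_force: 59.1
```

Request:
{"method": "drive_tool", "body": {"rows": [[1,0,0,-0.2,0],[1,0,0,-0.4,0],[1,0,0,-0.6,0],[1,0,0,-0.6,0],[1,0,0,-0.6,0],[1,0,0,-0.6,0],[1,0,0,-0.6,0],[1,0,0,-0.4,0],[1,0,0,-0.2,0],[1,0,0,0,0]]}}

```text
t: 17.18
tool_pos: [0.5582, 0.1606, 0.156]
tool_rot: [0.699, 0.715, 0.0, 0.0]
force: [-0.5, -0.1, -5.0]
grip_width: 0.321
finger_force: 59.2
```

```bash
python3 - <<'E'
from h import *
s=env.state();p=s["tool_pos"];print(s["t"],p,s["force"],s["wrist_torque"],s["tool_rot"])
u=np.radians(106.9)
for h in (.0,): print(plan(p,s["tool_rot"],p,u))
E
```

```text
17.1833 [0.5582381  0.16061624 0.15598361] [-0.54269308 -0.14176869 -5.03621832] [-0.30127611  0.01088747  0.03426988] [6.98941781e-01 7.15178379e-01 4.52224026e-04 2.63044128e-04]
(array([0., 0., 0.]), np.float64(-0.272), np.float64(91.32))
```

The plate is on the lifter (+3 N, level). Turning 15.5° and carrying it over to the balance.

Request:
{"method": "drive_tool", "body": {"rows": [[1,0,0,0,-0.02],[1,0,0,0,-0.04],[1,0,0,0,-0.05],[1,0,0,0,-0.05],[1,0,0,0,-0.05],[1,0,0,0,-0.04],[1,0,0,0,-0.02],[1,0,0,0,0],[1,-0.27,-0.12,0,0],[1,-0.55,-0.25,0,0],[1,-0.82,-0.37,0,0],[1,-1.09,-0.49,0,0]]}}

```text
t: 18.18
tool_pos: [0.5539, 0.1302, 0.1553]
tool_rot: [0.596, 0.803, -0.0, 0.0]
force: [-0.1, 0.0, -5.0]
grip_width: 0.319
finger_force: 59.2
```

Request:
{"method": "drive_tool", "body": {"rows": [[1,-1.37,-0.62,0,0],[1,-1.64,-0.74,0,0],[1,-1.8,-0.81,0,0],[1,-1.8,-0.81,0,0],[1,-1.8,-0.81,0,0],[1,-1.8,-0.81,0,0],[1,-1.8,-0.81,0,0],[1,-1.8,-0.81,0,0],[1,-1.8,-0.81,0,0],[1,-1.8,-0.81,0,0],[1,-1.8,-0.81,0,0],[1,-1.8,-0.81,0,0]]}}

```text
t: 19.18
tool_pos: [0.5234, -0.0996, 0.1555]
tool_rot: [0.597, 0.802, 0.0, 0.0]
force: [0.3, -0.0, -5.3]
grip_width: 0.321
finger_force: 59.2
```

Request:
{"method": "drive_tool", "body": {"rows": [[1,-1.8,-0.81,0,0],[1,-1.8,-0.81,0,0],[1,-1.8,-0.81,0,0],[1,-1.64,-0.74,0,0],[1,-1.37,-0.62,0,0],[1,-1.09,-0.49,0,0],[1,-0.82,-0.37,0,0],[1,-0.55,-0.25,0,0],[1,-0.27,-0.12,0,0],[1,0,0,0,0]]}}

```text
t: 20.02
tool_pos: [0.5082, -0.2191, 0.1553]
tool_rot: [0.597, 0.803, 0.0, 0.0]
force: [-0.5, 0.4, -4.2]
grip_width: 0.321
finger_force: 59.2
```

```bash
python3 - <<'E'
from h import *
np.set_printoptions(precision=4,suppress=True)
s=env.state();p=s["tool_pos"];print(s["t"],p,s["force"],plan(p,s["tool_rot"],[.508,-.218,p[2]],np.radians(106.8)))
im=env.snapshot("top");sd=env.snapshot("side");z=p[2]-.0296+.003
for c in("top","side"):
    for k in env.pinpoint(c,"plate")[:1]: print(c,k,at(c,k["xy"],z))
    for k in env.pinpoint(c,"balance_bars")[:1]: print(c,k,at(c,k["xy"],.075))
cv2.imwrite("pics/o.png",np.hstack([cv2.resize(im[180:300,310:430],(400,400),interpolation=2),cv2.resize(sd[175:295,235:355],(400,400),interpolation=2)])[...,::-1])
E
```

```text
20.0167 [ 0.5082 -0.2191  0.1553] [-0.4697  0.4181 -4.2257] (array([0.11, 0.02, 0.  ]), np.float64(-0.001), np.float64(106.76))
top {'xy': [366.7, 232.3], 'p': 0.73} [ 0.4822 -0.125 ]
top {'xy': [420.9, 156.1], 'p': 0.72} [ 0.6987 -0.2811]
side {'xy': [296.0, 222.8], 'p': 0.75} [ 0.4703 -0.1285]
side {'xy': [299.0, 236.6], 'p': 0.66} [ 0.4747 -0.1319]
```

View pics/o.png

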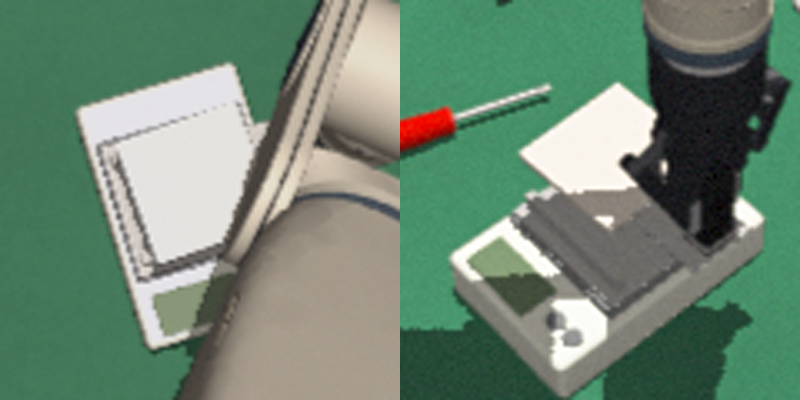

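Both views show the plate level, square to and centred over the balance bars. Lowering, slowly near contact.

Request:
{"method": "drive_tool", "body": {"rows": [[1,0,0,0.2,0],[1,0,0,0.4,0],[1,0,0,0.6,0],[1,0,0,0.6,0],[1,0,0,0.6,0],[1,0,0,0.6,0],[1,0,0,0.5,0],[1,0,0,0.4,0],[1,0,0,0.3,0],[1,0,0,0.2,0],[1,0,0,0.1,0],[1,0,0,0.1,0]]}}

```text
t: 21.32
tool_pos: [0.5084, -0.2188, 0.1094]
tool_rot: [0.596, 0.803, 0.0, 0.0]
force: [0.5, 0.3, -5.5]
grip_width: 0.32
finger_force: 59.3
```

Request:
{"method": "drive_tool", "body": {"rows": [[1,0,0,0.1,0],[1,0,0,0.1,0],[1,0,0,0.1,0],[1,0,0,0.1,0],[1,0,0,0.1,0],[1,0,0,0.1,0],[1,0,0,0.1,0],[1,0,0,0.1,0],[1,0,0,0.1,0],[1,0,0,0.1,0],[1,0,0,0.1,0],[1,0,0,0,0]]}}

```text
t: 22.32
tool_pos: [0.5082, -0.2188, 0.0982]
tool_rot: [0.596, 0.803, 0.0, -0.0]
force: [-0.5, -0.4, -2.5]
grip_width: 0.322
finger_force: 59.4
```

Request:
{"method": "drive_tool", "body": {"rows": [[1,0,0,0.1,0],[1,0,0,0.1,0],[1,0,0,0.1,0],[1,0,0,0,0],[1,0,0,0,0]]}}

```text
t: 22.73
tool_pos: [0.5082, -0.2187, 0.0952]
tool_rot: [0.596, 0.803, -0.0, -0.0]
force: [0.4, -0.0, -2.7]
grip_width: 0.319
finger_force: 59.4
```

```bash
python3 - <<'E'
from h import *
np.set_printoptions(precision=4,suppress=True)
s=env.state();p=s["tool_pos"];print(s["t"],p,s["force"],s["wrist_torque"])
env.snapshot("top");env.snapshot("side")
for c in("top","side"):
    for k in env.pinpoint(c,"plate")[:1]: print(c,k,at(c,k["xy"],.075))
E
```

```text
22.7333 [ 0.5082 -0.2187  0.0952] [ 0.3639 -0.0463 -2.7062] [-0.0665 -0.0112 -0.0394]
top {'xy': [363.6, 235.0], 'p': 0.92} [ 0.4797 -0.1211]
side {'xy': [298.6, 235.7], 'p': 0.92} [ 0.4749 -0.1288]
```

Plate is on the balance (wrist force back to lifter weight only). Drawing out.

Request:
{"method": "drive_tool", "body": {"rows": [[1,-0.3,0,0,0],[1,-0.6,0,0,0],[1,-1,0,0,0],[1,-1.4,0,0,0],[1,-1.8,0,0,0],[1,-2,0,0,0],[1,-2.2,0,0,0],[1,-2.2,0,0,0],[1,-2.2,0,0,0],[1,-2.2,0,0,0],[1,-2,0,0,0],[1,-1,0,0,0]]}}

```text
t: 23.93
tool_pos: [0.5635, -0.4036, 0.0954]
tool_rot: [0.597, 0.802, -0.0, 0.001]
force: [0.3, -0.1, -1.6]
grip_width: 0.319
finger_force: 59.5
```

Request:
{"method": "drive_tool", "body": {"rows": [[1,-0.7,0,0,0],[1,-0.3,0,0.3,0],[1,0,0,1,0],[1,0,0,1.5,0],[1,0,0,1.5,0],[1,0,0,1,0],[1,0,0,0.4,0],[1,0,0,0.2,0],[1,0,0,0.2,0],[1,0,0,0.1,0],[1,0,0,0.1,0],[1,0,0,0,0]]}}

```text
t: 24.93
tool_pos: [0.566, -0.4095, 0.0327]
tool_rot: [0.596, 0.803, -0.0, 0.0]
force: [-0.4, -0.5, -1.5]
grip_width: 0.318
finger_force: 59.5
```

```bash
python3 - <<'E'
from h import *
np.set_printoptions(precision=4,suppress=True)
s=env.state();p=s["tool_pos"];print(s["t"],p,s["force"],s["wrist_torque"])
im=env.snapshot("top");sd=env.snapshot("side")
for c in("top","side"):
    for k in env.pinpoint(c,"plate")[:1]: print(c,k,at(c,k["xy"],.075))
    for k in env.pinpoint(c,"balance_bars")[:1]: print(c,k,at(c,k["xy"],.075))
cv2.imwrite("pics/p.png",np.hstack([cv2.resize(im[170:300,320:490],(400,306),interpolation=2),cv2.resize(sd[200:360,250:420],(400,306),interpolation=2)])[...,::-1])
E
```

```text
24.9333 [ 0.566  -0.4095  0.0327] [-0.4199 -0.4997 -1.4752] [-0.0277  0.0081  0.0447]
top {'xy': [365.6, 236.3], 'p': 0.74} [ 0.4762 -0.1265]
side {'xy': [299.9, 235.8], 'p': 0.98} [ 0.4778 -0.1305]
```

View pics/p.png

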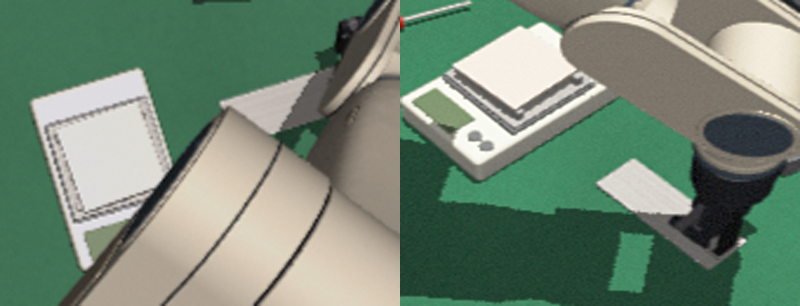

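The plate sits square and centred on the balance bars, with the lifter just above the bench and clear of everything. Touching down, releasing and rising.

Request:
{"method": "drive_tool", "body": {"rows": [[1,0,0,0.1,0],[1,0,0,0.1,0],[1,0,0,0.1,0],[1,0,0,0,0],[0.6,0,0,0,0],[0.4,0,0,0,0],[0,0,0,0,0],[0,0,0,0,0],[0,0,0,0,0],[0,0,0,0,0],[0,0,0,0,0],[0,0,0,0,0]]}}

```text
t: 26.23
tool_pos: [0.5658, -0.4093, 0.0293]
tool_rot: [0.596, 0.803, -0.0, 0.0]
force: [-0.2, 1.4, -0.2]
grip_width: 1.003
finger_force: 0.0
```

Request:
{"method": "drive_tool", "body": {"rows": [[0,0,0,-0.5,0],[0,0,0,-1.5,0],[0,0,0,-2,0],[0,0,0,-2,0],[0,0,0,-2,0],[0,0,0,-2,0],[0,0,0,-2,0],[0,0,0,-2,0],[0,0,0,-2,0],[0,0,0,-1,0],[0,0,0,0,0],[0,0,0,0,0]]}}

```text
t: 27.23
tool_pos: [0.5658, -0.4094, 0.2001]
tool_rot: [0.596, 0.803, -0.0, 0.001]
force: [-0.9, 1.0, -0.2]
grip_width: 1.0
finger_force: 0.0
```

```bash
python3 - <<'E'
from h import *
s=env.state();print(s["t"],s["tool_pos"],s["force"],s["grip_width"])
im=env.snapshot("top");sd=env.snapshot("side")
cv2.imwrite("pics/q.png",np.hstack([cv2.resize(im[170:300,320:490],(400,306),interpolation=2),cv2.resize(sd[200:360,250:420],(400,306),interpolation=2)])[...,::-1])
for c in("top","side"):
    for k in env.pinpoint(c,"lifter")[:1]: print(c,k,at(c,k["xy"],0))
E
```

```text
27.2333 [ 0.56584492 -0.40938466  0.20013604] [-0.87296139  1.03411562 -0.17846208] 1.0004522997189365
top {'xy': [464.4, 207.5], 'p': 0.76} [ 0.56604174 -0.41611203]
side {'xy': [385.5, 329.0], 'p': 0.75} [ 0.57107027 -0.41410838]
```

Both cameras place the lifter where it was set down, consistent at bench height. Handing in.

```bash
python3 -c "
from bench import env
print(env.job_done())"
```

```text
the job is handed in; nothing more can be done
None
```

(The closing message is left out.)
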